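Set the vegetable slicer's thickness wheel and lock it

TASK

Get the vegetable slicer ready for potato gratin: with a fingertip, flick the top of its ribbed thumbwheel uphill, click by click, until the red pointer sits exactly at the green line and the wheel rests in that click. Then push the orange lock slide uphill toward the wheel until it is fully home, so that the setting cannot creep. Only touch and push: the slicer must stay standing where it is, not lifted, tipped or shoved along, and the things around it stay where they are.

Things in the scene. Friction and masses are not known exactly. Their poses are not given: they have to be found in the camera images.
- slicer: Vegetable slicer: dark frame, steel plates, blade across the middle; 390 x 160 mm, 1.7 kg, loose on rubber feet. Origin: on the worktop under mid-deck. +y runs along it to the loop handle, the high end (uphill). The -x side, near the robot, is the control housing (48 mm wide, y -115 to 115, centre x -76 mm), its top rising 0.21 rad to +y; on it, from the low end: lock slide, thumbwheel, scale.
- wheel_top (a point): Highest point of the thumbwheel's rim: 14 mm wide, 44 mm across, orange with a black ribbed rubber tyre, axle along slicer x, standing 12 mm out of the housing. It does not sink when pressed. A fingertip pressed on top with 4 to 15 N drives it by friction when dragged level along slicer y: 11.5 mm of drag is one click (turning takes 2 to 3 N).
- thumbwheel (a joint): Turn of the thumbwheel, rad, 0 (thinnest) to 3.665. It clicks every 0.5236 rad (12 a turn, settings 0 to 7) and falls into the nearest click when let go; grows as the wheel's top moves uphill (slicer +y). Starts at setting 1, 2 or 3; the green line is setting 5, 2.618 rad.
- pointer_tip (a point): Tip of the red pointer (10 x 3 mm) that the wheel drives along the scale on the housing, 7 mm uphill a click. It stands beside white lines that grow longer for thicker slices.
- green_line (a point): Middle of the green line of the scale, 16 mm long, 3.4 mm wide, sixth of eight lines counted from the wheel. The pointer is set when its tip is level with this line along the slicer's y.
- lock_back (a point): Middle of the low (downhill) face of the lock slide's orange tab, which is 18 mm wide, 9 mm long and 15 mm high on the housing; this point is 7 mm above the housing. It is pushed uphill along the housing top (slope 0.21 rad) and takes about 2 N; push low, a fingertip held high can ride up over the tab.
- lock_slide (a joint): Travel of the lock slide, m: 0 open (starts at 0 to 0.004), 0.014 fully home at its stop, toward the wheel (uphill); it stays where it is left. Its hidden tongue enters between teeth of the wheel, so it goes home only with the wheel resting in a click, and then the wheel cannot turn.
- food_holder: Loose dark round food holder of the slicer, 92 mm across, 41 mm high with a knob; leave alone. Origin under its centre.
- peeler: Loose white peeler lying on the worktop, 170 mm long; leave alone. Origin under its middle.
- salt_mill: Loose clear salt shaker, 44 mm across, 90 mm high; leave alone. Origin under its centre.
- pepper_mill: Loose brown wooden mill, 58 mm across, 170 mm high; leave alone. Origin under its centre.
- mug: Loose white mug, 88 mm across, 95 mm high; leave alone. Origin under its middle.
- butter_tub: Loose blue and cream flat tub on the chopping board, 63 x 105 x 26 mm; leave alone. Origin under its middle.
- spoon: Loose steel spoon on the worktop at the left, 188 mm long; leave alone. Origin under its middle.

How it is judged:
On the way, in this order (a step that is already met when the one before it is completed fails the run):
1. the thumbwheel rests in the click at the green line, the lock slide still open (value of joint thumbwheel between 2.518 and 2.718 rad and velocity of joint thumbwheel between -0.1 and 0.1 rad/s and value of joint lock_slide below 0.008 m), for 0.2 s.
2. the lock slide is fully home (value of joint lock_slide above 0.0125 m), for 0.2 s.
At the end, for the whole second after the job is handed in: The thumbwheel rests in the green line's click (2.618 rad, within 0.1), the lock slide is home (over 12.5 of 14 mm), and the slicer stands level on its feet, at rest, within 25 mm of where it stood (value of joint thumbwheel between 2.518 and 2.718 rad and value of joint lock_slide above 0.0125 m and y of pointer_tip in the frame of green_line between -0.002 and 0.002 m and distance of slicer from where it was at the start of the episode below 0.025 m and angle between slicer's own z axis and vertical below 0.03 rad and height (world z) of slicer below 0.004 m and linear speed of slicer below 0.01 m/s); the robot touches nothing.
It fails at once if the slicer is lifted, tipped or shoved more than 25 mm along (height (world z) of slicer above 0.008 m or angle between slicer's own z axis and vertical above 0.08 rad or distance of slicer from where it was at the start of the episode above 0.025 m).
It fails at once if a thing standing around the slicer is moved more than 20 mm (distance of any of food_holder, peeler, salt_mill, pepper_mill, mug, butter_tub, spoon from where it was at the start of the episode above 0.02 m).
It also fails if it takes over 48 s, if anything falls off the work surface, if the arm or the gripper's body presses on something with over 40 N, if the wrist force passes 120 N, or if a joint passes its speed limit or range.

ROBOT

A 6-joint arm with a two-finger parallel gripper is mounted at the origin on a cart in front of the work surface, level with it; the furniture and walls round the work are solid. World frame = base frame: x ahead of the robot, y to its left, z up, the work surface at z = 0. Lengths are in m, angles in rad, forces in N, time in s.
With the tool pointing down it reaches from about 0.3 to 0.775 m from the base axis. Payload 14.6 kg.
Tool frame: the origin (TCP) lies on the centre line of the jaws, within the pads' length; the fingertips stand ctrl.tcp_to_tips ahead of it and the grasp point (between the pads) lies 2 mm behind it (ctrl.tcp_to_tips is the distance from the TCP to the fingertips, in m); z points along the fingers, y is the line along which they close (so a half turn about z gives the same grasp; the last joint's range is limited). The gripper opens to 94 mm and grips with 3 to 60 N. Pads are 16 mm wide; open, the fingers measure 119 mm over their backs; the gripper's body (75 mm by 177 mm) begins 78 mm behind the grasp point.
Start: joints at [-0.067, 0.3, 1.521, -0, 1.321, -0.067], TCP at [0.55, -0, 0.222] pointing down, gripper open.
Joint ranges: [-3.03, 3.03], [-0.79, 2.21], [0.23, 2.52], [-1.04, 4.18], [0, 3.07], [-2.55, 2.55]. Speed limits (rad/s): [2.22, 2.22, 2.57, 3.14, 3.14, 3.14].

INTERFACE

Orientations are given as [roll, pitch, yaw] about the fixed x, y, z axes, in that order (R = Rz(yaw) Ry(pitch) Rx(roll)).
In Python, from station import telemetry, viewer, hand_in, ctrl gives the robot as it stands.
- The arm moves only by the tool step_arm, never from a script. Its argument "plan" is a list of rows, each an object of numbers: "dx", "dy", "dz": the shift along the tool's x, y, z scaled (see below); "rx", "ry", "rz": the turn, a rotation vector about the tool's x, y, z scaled (see below); "claw": the closure, from 0 (fully open) to 1 (shut). In form: [{"dx": .., "dy": .., "dz": .., "rx": .., "ry": .., "rz": .., "claw": ..}, ...]. A call has 1 to 10 rows; each row shifts and turns the commanded pose from where the row before left it, along the tool's axes as they then stand; what a row does not reach is not made up. The controller multiplies each number of a shift by 0.1 m and each number of a turn by 90 degrees. A row lasts 1/10 s, in which the tool goes at most 50 mm and 8.59 degrees, less where a joint would pass 70% of its speed; a pose out of reach is approached as far as the arm can. A call with a number of a shift or a turn outside -1 to 1 is refused whole. A call with a gripper value outside its range is refused whole. The fingers move at their own pace and stop on an object; "grip_force" is the grip in N (left out, the last holds). Time passes only in rows, so rows that do not move let the fingers close. It gives the time, the measured TCP pose, the force, the opening and the grip force at its end, in the units of the state.
- telemetry.get_obs(): the state, without advancing time (a new reading comes with each control period).
- viewer.camera(name): name is "scene" or "side" or "wrist"; returns a dict with "img" (400x640x3 uint8, red, green, blue), "z_map" (400x640 float32, m along the optical axis (not along the pixel's ray), 0 where there is no reading), "fx", "fy", "cx", "cy" (pixels), "dist" ([k1, k2, p1, p2, k3] as OpenCV has them; the pictures are not rectified), "R" (3x3) and "t" (3): a world point X has camera coordinates R X + t; the wrist camera has in their place "tool_from_camera" (4x4, takes a point from camera to tool coordinates, whose origin is the TCP and whose axes are the flange's). Camera axes: x right, y down, z forward; pixel columns grow to the right and rows downward; lengths in m; the calibration is good to about 2 mm. A picture is of the moment at which its call begins: read the wrist's pose just before it.
- hand_in(): hands the job in; it is judged then, once.
Trained networks look in a picture, given as the dict that the camera call returned (one of the last four; its "shot" number tells which), for a name from the list of things; names that differ only in an ending like _2 or _b are one class to them, and where a whole thing is asked for, a point or a joint stands for the part that bears it (a point fixed in the world has none). Each returns a list of dicts, best first, with "score" (0 to 1); they miss things now and then, are a little off and sometimes report something else, mostly with a low value. They report only what shows in the picture. A call takes as long as a camera call.
- viewer.recognise(target, picture): "rect" ([left, top, right, bottom] in pixels, round what is visible of it).
The state is a dict: "time_s": time; "qpos": joint angles; "joint_vel": joint speeds; "tau": joint torques, N m; "ee_pos": TCP position; "eef_rot": TCP orientation; "force": force on the tool from outside, world axes, zero at the start; "moment": the same for the moment, N m; "grip_width": finger opening in m; "grip_force": force on a finger pad.
Only numpy, scipy, OpenCV 4.12 (cv2) and the standard library are available. Lean on these libraries where they do the work, as an engineer would, in place of code of your own. Each camera call takes 0.05 s, during which the arm holds its last target. There are 200 camera calls.

## Working session

There is one attempt and no reset: what is moved stays moved. The work goes in short steps, Python scripts to look and compute and a tool call to move; the robot and the scene stay as the last step left them, time stands still between calls to the robot, and variables do not carry over. Pictures are saved under pics/ and viewed, at most 10 in all, crops included, and the job is handed in when it is done.

Besides the shell and the picture viewer there is one more tool, called after "Call:" in YAML: its name, and indented under it one key for each argument. step_arm: Moves the arm, as the interface text tells. Shifts and turns lie within -1 to 1; 1 stands for 0.1 m of shift or 90 degrees of turn. Its arguments: {"type":"object","properties":{"plan":{"type":"array"},"grip_force":{"type":"number"}},"required":["plan"]}

```bash
mkdir -p pics; cat > h.py <<'E'
import numpy as np, cv2
from station import telemetry, viewer, hand_in, ctrl
from scipy.spatial.transform import Rotation as Ro
def world(p,uv,z=None,pose=None):
    K=np.array([[p['fx'],0,p['cx']],[0,p['fy'],p['cy']],[0,0,1]])
    n=cv2.undistortPoints(np.array([[uv]],float),K,np.array(p['dist']))[0,0]
    if z is None:
        u,v=int(round(uv[0])),int(round(uv[1])); w=p['z_map'][v-1:v+2,u-1:u+2]; z=np.median(w[w>0])
    c=np.array([n[0]*z,n[1]*z,z])
    if 'R' in p: return np.array(p['R']).T@(c-np.array(p['t']))
    T=np.array(p['tool_from_camera']); t=T[:3,:3]@c+T[:3,3]
    return Ro.from_euler('xyz',pose['eef_rot']).as_matrix()@t+np.array(pose['ee_pos'])
E
python3 - <<'E'
from h import *
o=telemetry.get_obs();print(o['time_s'],o['ee_pos'],o['eef_rot'],o['force'],ctrl.tcp_to_tips)
for c in ['scene','side','wrist']:
    p=viewer.camera(c); cv2.imwrite(f'pics/{c}0.png',p['img'][:,:,::-1])
    for n in ['slicer','wheel_top','pointer_tip','green_line','lock_back','pepper_mill','salt_mill','mug']:
        r=viewer.recognise(n,p)
        for d in r[:1]:
            a=d['rect']; 
            try: w=world(p,((a[0]+a[2])/2,(a[1]+a[3])/2),pose=o).round(3)
            except Exception as e: w=None
            print(c,n,round(d['score'],2),np.round(a),w)
print(telemetry.get_obs()['time_s'])
E
```

```text
0.0 [5.49741426e-01 1.51109758e-05 2.21859358e-01] [-3.14038668e+00 -9.35361578e-05  1.57078332e+00] [ 0.35311511  0.5570391  -0.11657431] 0.017
scene slicer 0.59 [284. 175. 354. 231.] [0.427 0.071 0.089]
scene wheel_top 0.85 [288. 174. 350. 232.] [0.426 0.07  0.089]
scene pointer_tip 0.53 [193. 221. 224. 256.] [0.55  0.459 0.088]
scene green_line 0.67 [284. 173. 348. 234.] [0.425 0.09  0.098]
scene pepper_mill 0.87 [218. 197. 233. 243.] [0.599 0.357 0.08 ]
scene salt_mill 0.64 [229. 246. 242. 276.] [0.442 0.441 0.048]
scene mug 0.73 [194. 221. 225. 255.] [0.547 0.456 0.09 ]
side slicer 0.86 [286. 167. 379. 244.] [ 0.509 -0.029  0.065]
side wheel_top 0.57 [280. 166. 377. 241.] [ 0.502 -0.011  0.065]
side green_line 0.8 [282. 162. 380. 245.] [ 0.513 -0.014  0.056]
side lock_back 0.61 [338. 227. 345. 232.] [ 0.48  -0.12   0.054]
side salt_mill 0.24 [345. 281. 376. 328.] [ 0.377 -0.364  0.014]
wrist slicer 0.91 [153.   0. 377. 312.] [0.498 0.032 0.073]
wrist wheel_top 0.65 [149.   0. 374. 312.] [0.494 0.032 0.074]
wrist green_line 0.75 [151.   0. 378. 311.] [0.498 0.032 0.073]
wrist lock_back 0.61 [240. 266. 263. 283.] [ 0.475 -0.108  0.065]
1.35
```

View pics/scene0.png

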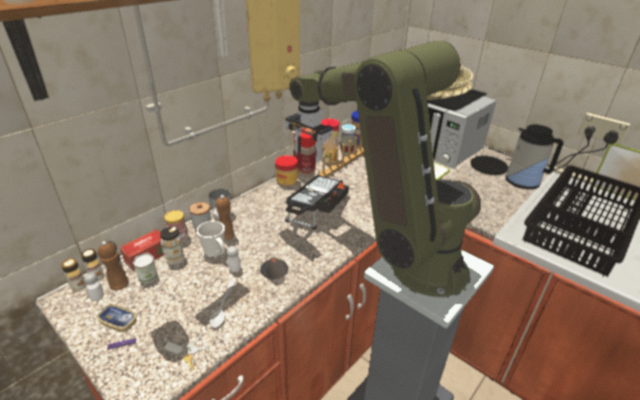

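View pics/wrist0.png

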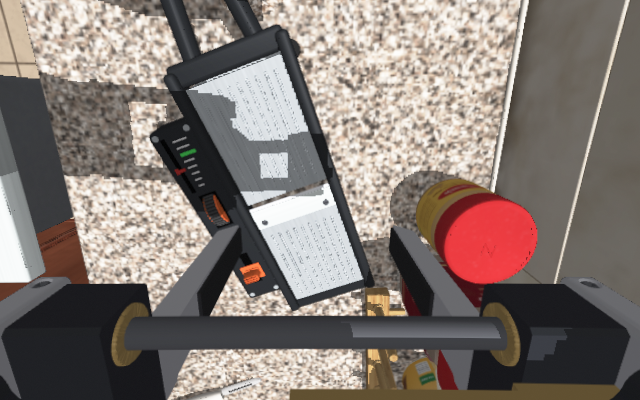

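The wrist view shows the slicer well: lock tab at about (251,272), wheel (214,209), pointer (181,172) and green line (188,153). I'll zoom in and measure from there.

```bash
python3 - <<'E'
from h import *
o=telemetry.get_obs(); p=viewer.camera('wrist'); im=p['img']
cv2.imwrite('pics/w1.png',cv2.resize(im[115:305,140:290,::-1],None,fx=3.1,fy=3.1,interpolation=cv2.INTER_CUBIC))
h=cv2.cvtColor(im,cv2.COLOR_RGB2HSV); H,S,V=[h[...,i].astype(int) for i in range(3)]
box=np.zeros(H.shape,bool); box[115:300,140:285]=1
ms={'green':(H>45)&(H<85)&(S>120)&(V>60),'red':((H<4)|(H>174))&(S>150)&(V>80),'orange':(H>=4)&(H<18)&(S>150)&(V>80)}
for n,m in ms.items():
    k,l,st,c=cv2.connectedComponentsWithStats((m&box).astype(np.uint8))
    for i in range(1,k):
        if st[i,4]>12:
            ys,xs=np.where(l==i); W=np.array([world(p,(x,y),pose=o) for x,y in zip(xs,ys)])
            print(n,st[i],c[i].round(1),np.median(W,0).round(4),W.min(0).round(3),W.max(0).round(3))
for uv in [(167,77),(284,30),(297,305),(370,281),(155,137),(260,295),(252,293),(275,288),(187,128),(222,207),(210,200),(215,222),(222,240)]:
    print(uv,world(p,uv,pose=o).round(4))
E
```

```text
green [180 148  17  10  79] [187.8 152.4] [0.4266 0.0381 0.0872] [0.419 0.033 0.086] [0.435 0.042 0.088]
red [175 168  11   7  45] [179.5 170.9] [0.4161 0.0196 0.087 ] [0.411 0.016 0.085] [0.422 0.022 0.088]
orange [213 195  16  27 145] [220.1 209.2] [ 0.4502 -0.0233  0.0798] [ 0.444 -0.038  0.072] [ 0.455 -0.008  0.085]
orange [240 262  26  23 363] [252.1 272.5] [ 0.4755 -0.1082  0.0589] [ 0.459 -0.13   0.051] [ 0.488 -0.097  0.07 ]
(167, 77) [0.4228 0.1046 0.1018]
(284, 30) [0.524  0.141  0.1014]
(297, 305) [ 0.5256 -0.169   0.0397]
(370, 281) [ 0.6188 -0.1324  0.0417]
(155, 137) [0.4004 0.053  0.0931]
(260, 295) [ 0.4792 -0.1504  0.0447]
(252, 293) [ 0.47   -0.1451  0.0482]
(275, 288) [ 0.499  -0.1387  0.0472]
(187, 128) [0.4307 0.0612 0.0924]
(222, 207) [ 0.4507 -0.0221  0.075 ]
(210, 200) [ 0.4411 -0.0122  0.0815]
(215, 222) [ 0.444  -0.0365  0.0814]
(222, 240) [0.4977 0.01   0.227 ]
```

View pics/w1.png

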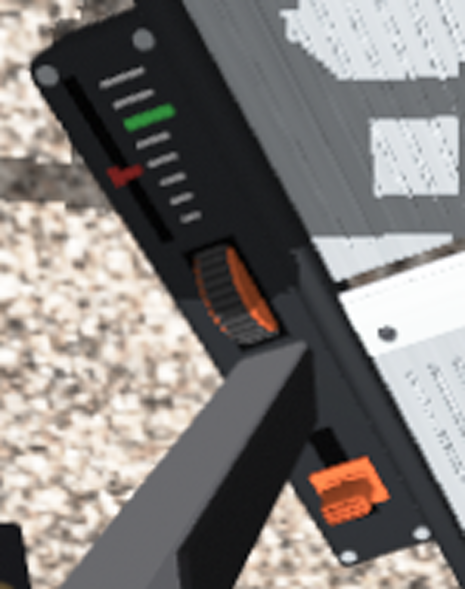

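```bash
python3 - <<'E'
from h import *
o=telemetry.get_obs(); p=viewer.camera('wrist')
yaw=np.radians(20.2); ex=np.array([np.cos(yaw),np.sin(yaw)]); ey=np.array([-ex[1],ex[0]])
P=[];C=[]
for v in range(115,302):
    for u in range(140,290):
        if p['z_map'][v,u]>0:
            w=world(p,(u,v),z=p['z_map'][v,u],pose=o)
            if .03<w[2]<.13: P.append([w[:2]@ex,w[:2]@ey,w[2]]);C.append(p['img'][v,u])
P=np.array(P);C=np.array(C,int)
g=np.array([.4266,.0381]); gx,gy=g@ex,g@ey
print('green',gx,gy,'tcp',o['ee_pos'][:2]@ex,o['ee_pos'][:2]@ey)
m=(abs(P[:,0]-gx+.005)<.018)&(P[:,1]>gy-.03)&(P[:,1]<gy+.03)|((abs(P[:,0]-gx+.005)<.018)&(P[:,1]<gy-.10)&(P[:,1]>gy-.135))
A=np.c_[P[m],np.ones(m.sum())]; f=np.linalg.lstsq(A[:,[1,3]],A[:,2],rcond=None)[0]
print('slope,off',f,np.std(A[:,2]-A[:,[1,3]]@f))
hh=P[:,2]-P[:,1]*f[0]-f[1]
for n,a,b in [('wheel',gy-.10,gy-.04),('tab',gy-.19,gy-.125)]:
    for t in (.003,.006,.009):
        s=(P[:,1]>a)&(P[:,1]<b)&(hh>t)&(hh<.02)&(P[:,0]<gx+.008)&(P[:,0]>gx-.03)
        q=P[s]; print(n,t,s.sum(),np.percentile(q,[2,50,98],axis=0).round(4).tolist() if s.sum() else '')
org=(C[:,0]>120)&(C[:,1]<.6*C[:,0])&(C[:,2]<.5*C[:,0])
s=org&(P[:,1]<gy-.125); print('tab orange',np.c_[P[s],hh[s]][::12].round(3).tolist())
E
```

```text
green 0.4135169848910707 -0.1115476275256358 tcp 0.5161487657601136 -0.1899311699491936
slope,off [0.20407329 0.10975234] 0.0014503290998550504
wheel 0.003 446 [[0.4012, -0.1939, 0.0751], [0.4094, -0.1763, 0.0828], [0.4151, -0.1621, 0.0861]]
wheel 0.006 357 [[0.4011, -0.1922, 0.0775], [0.4088, -0.1774, 0.0834], [0.4149, -0.1648, 0.0862]]
wheel 0.009 232 [[0.401, -0.1897, 0.0805], [0.4082, -0.1787, 0.0842], [0.4147, -0.1685, 0.0863]]
tab 0.003 183 [[0.399, -0.2737, 0.0589], [0.4085, -0.2669, 0.0677], [0.4158, -0.2635, 0.0707]]
tab 0.006 154 [[0.3991, -0.2737, 0.062], [0.4081, -0.2677, 0.0683], [0.4158, -0.2646, 0.0708]]
tab 0.009 130 [[0.399, -0.2738, 0.0648], [0.4077, -0.2682, 0.0687], [0.4156, -0.2651, 0.0709]]
tab orange [[0.417, -0.257, 0.056, -0.001], [0.414, -0.257, 0.059, 0.002], [0.412, -0.258, 0.059, 0.002], [0.406, -0.257, 0.059, 0.002], [0.419, -0.263, 0.057, 0.001], [0.41, -0.26, 0.058, 0.002], [0.398, -0.258, 0.058, 0.0], [0.411, -0.263, 0.058, 0.002], [0.399, -0.26, 0.057, 0.001], [0.414, -0.264, 0.06, 0.004], [0.4, -0.261, 0.058, 0.002], [0.415, -0.265, 0.061, 0.005], [0.402, -0.263, 0.059, 0.003], [0.415, -0.269, 0.057, 0.003], [0.404, -0.264, 0.06, 0.004], [0.416, -0.271, 0.056, 0.001], [0.408, -0.265, 0.064, 0.008], [0.418, -0.274, 0.055, 0.001], [0.41, -0.266, 0.066, 0.01], [0.395, -0.268, 0.055, 0.0], [0.414, -0.267, 0.069, 0.013], [0.404, -0.266, 0.066, 0.011], [0.413, -0.276, 0.055, 0.002], [0.408, -0.267, 0.069, 0.013], [0.403, -0.266, 0.07, 0.014], [0.415, -0.273, 0.067, 0.013], [0.412, -0.271, 0.07, 0.015], [0.407, -0.27, 0.071, 0.016], [0.402, -0.271, 0.068, 0.013], [0.401, -0.273, 0.067, 0.013]]
```

Pointer is at setting 3: it sits 13.7 mm short of the green line, which is two clicks. Next I rotate by the slicer yaw of 20.2°, shut the claw and go above the wheel.

Call:
step_arm:
  plan:
    - {"rz": -0.075,"dy": 0,"claw": 1}
    - {"rz": -0.075,"claw": 1}
    - {"rz": -0.0744,"claw": 1}
    - {"dy": -0.27,"claw": 1}
    - {"dy": -0.27,"claw": 1}
    - {"dy": -0.27,"claw": 1}
    - {"dy": -0.27,"dx": 0.095,"claw": 1}
    - {"dz": 0.25,"claw": 1}
    - {"dz": 0.25,"claw": 1}
    - {"dz": 0.25,"claw": 1}

```text
$.plan[0]: bad value
```

```bash
cat >> h.py <<'E'
yaw=np.radians(20.2); ex=np.array([np.cos(yaw),np.sin(yaw)]); ey=np.array([-ex[1],ex[0]])
def st(o):
    e=o['ee_pos']; f=np.array(o['force']); print('t',o['time_s'],'s',(e[:2]@ex).round(4),'y',(e[:2]@ey).round(4),'tipz',round(e[2]-.017,4),'F',(f[:2]@ex).round(2),(f[:2]@ey).round(2),f[2].round(2),'rot',np.degrees(o['eef_rot']).round(1))
def scale(name=None):
    o=telemetry.get_obs(); st(o); p=viewer.camera('wrist'); im=p['img']
    if name: cv2.imwrite(f'pics/{name}.png',im[:,:,::-1])
    h=cv2.cvtColor(im,cv2.COLOR_RGB2HSV); H,S,V=[h[...,i].astype(int) for i in range(3)]; r={}
    for n,m in {'green':(H>45)&(H<85)&(S>120)&(V>50),'red':((H<4)|(H>174))&(S>150)&(V>60)}.items():
        k,l,s,c=cv2.connectedComponentsWithStats(m.astype(np.uint8))
        for i in range(1,k):
            if 12<s[i,4]<900:
                w=world(p,c[i],pose=o); q=(w[:2]@ex,w[:2]@ey)
                if .37<q[0]<.44 and -.19<q[1]<-.08: print(n,s[i],np.round(q,4),w[2].round(3)); r[n]=q[1]
    if len(r)==2: print('pointer to green mm',1000*(r['green']-r['red']))
    return p
E
python3 -c "
from h import *
scale('w2')"
```

```text
t 1.45 s 0.5162 y -0.1899 tipz 0.2054 F 0.06 0.29 -0.36 rot [-180.   -0.   90.]
green [180 148  17  10  84] [ 0.4133 -0.1118] 0.087
red [175 168  11   7  47] [ 0.3978 -0.1253] 0.088
pointer to green mm 13.571122583218214
```

View pics/w2.png

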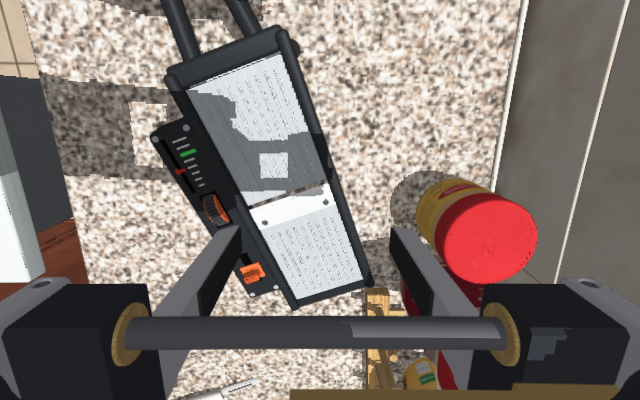

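The plan was refused, so the picture is unchanged. It probably needs every key in each row.

Call:
step_arm:
  plan:
    - {"dx": 0,"dy": 0,"dz": 0,"rx": 0,"ry": 0,"rz": -0.075,"claw": 1}
    - {"dx": 0,"dy": 0,"dz": 0,"rx": 0,"ry": 0,"rz": -0.075,"claw": 1}
    - {"dx": 0,"dy": 0,"dz": 0,"rx": 0,"ry": 0,"rz": -0.074,"claw": 1}
    - {"dx": 0,"dy": -0.27,"dz": 0,"rx": 0,"ry": 0,"rz": 0,"claw": 1}
    - {"dx": 0,"dy": -0.27,"dz": 0,"rx": 0,"ry": 0,"rz": 0,"claw": 1}
    - {"dx": 0,"dy": -0.27,"dz": 0,"rx": 0,"ry": 0,"rz": 0,"claw": 1}
    - {"dx": 0.095,"dy": -0.27,"dz": 0,"rx": 0,"ry": 0,"rz": 0,"claw": 1}
    - {"dx": 0,"dy": 0,"dz": 0.25,"rx": 0,"ry": 0,"rz": 0,"claw": 1}
    - {"dx": 0,"dy": 0,"dz": 0.25,"rx": 0,"ry": 0,"rz": 0,"claw": 1}
    - {"dx": 0,"dy": 0,"dz": 0.25,"rx": 0,"ry": 0,"rz": 0,"claw": 1}

```text
time_s: 2.5
ee_pos: [0.4453, -0.0284, 0.147]
eef_rot: [3.141, 0.001, 1.922]
force: [0.8, 0.1, 0.1]
grip_width: 0.0172
grip_force: 0.0
```

```bash
python3 -c "
from h import *
scale('w3')"
```

```text
t 2.5 s 0.4081 y -0.1804 tipz 0.13 F 0.76 -0.2 0.11 rot [179.9   0.  110.2]
green [311 122  24   7 142] [ 0.413  -0.1121] 0.088
red [293 140  16   9 100] [ 0.3967 -0.1254] 0.088
pointer to green mm 13.256400593235144
```

View pics/w3.png

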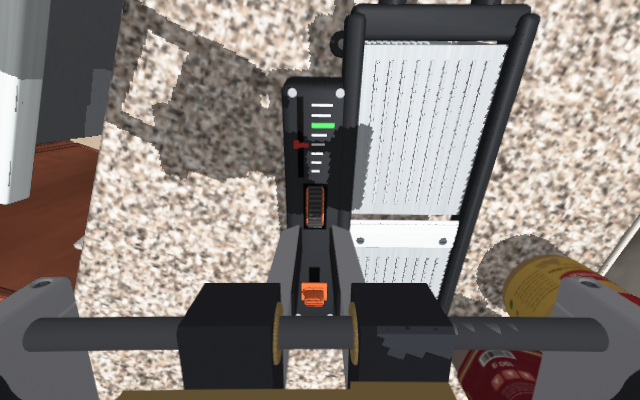

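The tool is aligned with the slicer and the pointer is level with line 4, so setting 3. Descending to near contact.

Call:
step_arm:
  plan:
    - {"dx": 0,"dy": 0,"dz": 0.2,"rx": 0,"ry": 0,"rz": 0,"claw": 1}
    - {"dx": 0,"dy": 0,"dz": 0.19,"rx": 0,"ry": 0,"rz": 0,"claw": 1}
    - {"dx": 0,"dy": 0,"dz": 0,"rx": 0,"ry": 0,"rz": 0,"claw": 1}
    - {"dx": 0,"dy": 0,"dz": 0,"rx": 0,"ry": 0,"rz": 0,"claw": 1}
    - {"dx": 0,"dy": 0,"dz": 0.02,"rx": 0,"ry": 0,"rz": 0,"claw": 1}
    - {"dx": 0,"dy": 0,"dz": 0,"rx": 0,"ry": 0,"rz": 0,"claw": 1}

```text
time_s: 3.15
ee_pos: [0.4457, -0.0283, 0.1072]
eef_rot: [3.141, 0.001, 1.923]
force: [0.9, -0.5, 0.3]
grip_width: 0.0004
grip_force: 0.0
```

```bash
python3 -c "
from h import *
st(telemetry.get_obs());print(telemetry.get_obs()['grip_width'])"
```

```text
t 3.15 s 0.4085 y -0.1805 tipz 0.0902 F 0.66 -0.83 0.29 rot [179.9   0.  110.2]
0.0004453525467211139
```

Call:
step_arm:
  plan:
    - {"dx": 0,"dy": 0,"dz": 0.01,"rx": 0,"ry": 0,"rz": 0,"claw": 1}
    - {"dx": 0,"dy": 0,"dz": 0.01,"rx": 0,"ry": 0,"rz": 0,"claw": 1}
    - {"dx": 0,"dy": 0,"dz": 0.01,"rx": 0,"ry": 0,"rz": 0,"claw": 1}
    - {"dx": 0,"dy": 0,"dz": 0,"rx": 0,"ry": 0,"rz": 0,"claw": 1}

```text
time_s: 3.55
ee_pos: [0.4454, -0.0283, 0.1035]
eef_rot: [3.141, 0.0, 1.923]
force: [-0.0, -0.3, 1.5]
grip_width: 0.0003
grip_force: 0.4
```

Call:
step_arm:
  plan:
    - {"dx": 0,"dy": 0,"dz": 0.005,"rx": 0,"ry": 0,"rz": 0,"claw": 1}
    - {"dx": 0,"dy": 0,"dz": 0,"rx": 0,"ry": 0,"rz": 0,"claw": 1}

```text
time_s: 3.75
ee_pos: [0.4455, -0.0284, 0.1033]
eef_rot: [3.141, 0.0, 1.923]
force: [-0.9, -0.2, 5.1]
grip_width: 0.0002
grip_force: 2.9
```

Contact at 5 N. I'll add a little pressure and drag one click uphill.

Call:
step_arm:
  plan:
    - {"dx": 0,"dy": 0,"dz": 0.004,"rx": 0,"ry": 0,"rz": 0,"claw": 1}
    - {"dx": 0.02,"dy": 0,"dz": 0,"rx": 0,"ry": 0,"rz": 0,"claw": 1}
    - {"dx": 0.02,"dy": 0,"dz": 0,"rx": 0,"ry": 0,"rz": 0,"claw": 1}
    - {"dx": 0.02,"dy": 0,"dz": 0,"rx": 0,"ry": 0,"rz": 0,"claw": 1}

```text
time_s: 4.15
ee_pos: [0.4436, -0.0229, 0.1032]
eef_rot: [3.141, 0.001, 1.923]
force: [-2.2, -2.3, 9.2]
grip_width: 0.0006
grip_force: 4.7
```

```bash
python3 -c "
from h import *
scale()"
```

```text
t 4.15 s 0.4084 y -0.1747 tipz 0.0862 F -2.89 -1.4 9.24 rot [1.800e+02 1.000e-01 1.102e+02]
green [310 137  29   7 199] [ 0.4131 -0.1117] 0.088
red [288 153  19  10 140] [ 0.3968 -0.122 ] 0.088
pointer to green mm 10.25259919021429
```

It's driving the wheel: the pointer moved 3 mm. Continuing the click, then lifting.

Call:
step_arm:
  plan:
    - {"dx": 0.02,"dy": 0,"dz": 0,"rx": 0,"ry": 0,"rz": 0,"claw": 1}
    - {"dx": 0.02,"dy": 0,"dz": 0,"rx": 0,"ry": 0,"rz": 0,"claw": 1}
    - {"dx": 0.02,"dy": 0,"dz": 0,"rx": 0,"ry": 0,"rz": 0,"claw": 1}
    - {"dx": 0,"dy": 0,"dz": 0,"rx": 0,"ry": 0,"rz": 0,"claw": 1}
    - {"dx": 0,"dy": 0,"dz": -0.06,"rx": 0,"ry": 0,"rz": 0,"claw": 1}
    - {"dx": 0,"dy": 0,"dz": 0,"rx": 0,"ry": 0,"rz": 0,"claw": 1}

```text
time_s: 4.8
ee_pos: [0.4415, -0.0171, 0.1092]
eef_rot: [3.141, 0.0, 1.923]
force: [-0.3, -0.1, 0.6]
grip_width: 0.0007
grip_force: 0.0
```

```bash
python3 -c "
from h import *
scale()"
```

```text
t 4.8 s 0.4084 y -0.1684 tipz 0.0922 F -0.35 0.01 0.6 rot [180.    0.  110.2]
green [310 147  28   7 182] [ 0.4135 -0.112 ] 0.088
red [289 156  18  10 133] [ 0.397  -0.1183] 0.09
pointer to green mm 6.343497651917662
```

One click done, with about 7 mm of pointer travel left. Repeating.

Call:
step_arm:
  plan:
    - {"dx": -0.12,"dy": 0,"dz": 0,"rx": 0,"ry": 0,"rz": 0,"claw": 1}
    - {"dx": 0,"dy": 0,"dz": 0.04,"rx": 0,"ry": 0,"rz": 0,"claw": 1}
    - {"dx": 0,"dy": 0,"dz": 0.014,"rx": 0,"ry": 0,"rz": 0,"claw": 1}
    - {"dx": 0,"dy": 0,"dz": 0.006,"rx": 0,"ry": 0,"rz": 0,"claw": 1}
    - {"dx": 0,"dy": 0,"dz": 0,"rx": 0,"ry": 0,"rz": 0,"claw": 1}

```text
time_s: 5.35
ee_pos: [0.4456, -0.0287, 0.1031]
eef_rot: [3.141, 0.001, 1.922]
force: [-4.1, -2.1, 12.6]
grip_width: 0.0008
grip_force: 6.6
```

Call:
step_arm:
  plan:
    - {"dx": 0.02,"dy": 0,"dz": -0.003,"rx": 0,"ry": 0,"rz": 0,"claw": 1}
    - {"dx": 0.02,"dy": 0,"dz": 0,"rx": 0,"ry": 0,"rz": 0,"claw": 1}
    - {"dx": 0.02,"dy": 0,"dz": 0,"rx": 0,"ry": 0,"rz": 0,"claw": 1}
    - {"dx": 0.02,"dy": 0,"dz": 0,"rx": 0,"ry": 0,"rz": 0,"claw": 1}
    - {"dx": 0.02,"dy": 0,"dz": 0,"rx": 0,"ry": 0,"rz": 0,"claw": 1}
    - {"dx": 0.02,"dy": 0,"dz": 0,"rx": 0,"ry": 0,"rz": 0,"claw": 1}
    - {"dx": 0,"dy": 0,"dz": 0,"rx": 0,"ry": 0,"rz": 0,"claw": 1}

```text
time_s: 6.05
ee_pos: [0.4414, -0.0171, 0.1032]
eef_rot: [3.141, 0.001, 1.923]
force: [-1.7, -1.7, 7.9]
grip_width: 0.0005
grip_force: 4.3
```

```bash
python3 -c "
from h import *
scale()"
```

```text
t 6.05 s 0.4084 y -0.1685 tipz 0.0862 F -2.21 -1.01 7.9 rot [180.    0.  110.2]
green [310 148  29   7 198] [ 0.4131 -0.1118] 0.088
red [287 145  20  11 158] [ 0.397  -0.1111] 0.091
pointer to green mm -0.7389002686508939
```

Pointer is on green. Lift, move back downhill of the lock tab, and check.

Call:
step_arm:
  plan:
    - {"dx": 0,"dy": 0,"dz": -0.1,"rx": 0,"ry": 0,"rz": 0,"claw": 1}
    - {"dx": 0,"dy": 0,"dz": 0,"rx": 0,"ry": 0,"rz": 0,"claw": 1}
    - {"dx": -0.305,"dy": 0,"dz": 0,"rx": 0,"ry": 0,"rz": 0,"claw": 1}
    - {"dx": -0.3,"dy": 0,"dz": 0,"rx": 0,"ry": 0,"rz": 0,"claw": 1}
    - {"dx": -0.3,"dy": 0,"dz": 0,"rx": 0,"ry": 0,"rz": 0,"claw": 1}
    - {"dx": -0.31,"dy": 0,"dz": 0,"rx": 0,"ry": 0,"rz": 0,"claw": 1}
    - {"dx": 0,"dy": 0,"dz": 0,"rx": 0,"ry": 0,"rz": 0,"claw": 1}

```text
time_s: 6.8
ee_pos: [0.4837, -0.1336, 0.1126]
eef_rot: [3.141, 0.0, 1.92]
force: [0.2, -0.7, 0.3]
grip_width: 0.0006
grip_force: 0.0
```

```bash
python3 - <<'E'
from h import *
o=telemetry.get_obs(); p=scale('w4'); im=p['img']; h=cv2.cvtColor(im,cv2.COLOR_RGB2HSV).astype(int)
m=(h[...,0]<18)&(h[...,1]>150)&(h[...,2]>80)
Q=[]
for v,u in zip(*np.where(m)):
    if p['z_map'][v,u]>0:
        w=world(p,(u,v),z=p['z_map'][v,u],pose=o); Q.append([w[:2]@ex,w[:2]@ey,w[2]])
Q=np.array(Q); Q=Q[(abs(Q[:,0]-.408)<.02)&(Q[:,1]<-.24)&(Q[:,1]>-.29)&(Q[:,2]>.05)]
print(len(Q),np.percentile(Q,[2,50,98],axis=0).round(4).tolist() if len(Q) else '')
print(p['tool_from_camera'])
E
```

```text
t 6.8 s 0.4078 y -0.2924 tipz 0.0956 F -0.09 -0.69 0.34 rot [180.   0. 110.]
908 [[0.395, -0.2766, 0.0543], [0.4068, -0.2654, 0.0589], [0.4183, -0.257, 0.0708]]
[[-1.32151359e-03 -9.59705116e-01 -2.81005949e-01  8.25517403e-02]
 [ 9.99998865e-01 -1.47172594e-03  3.23519204e-04 -3.10675874e-04]
 [-7.24046780e-04 -2.81005203e-01  9.59705971e-01 -1.61636661e-01]
 [ 0.00000000e+00  0.00000000e+00  0.00000000e+00  1.00000000e+00]]
```

View pics/w4.png

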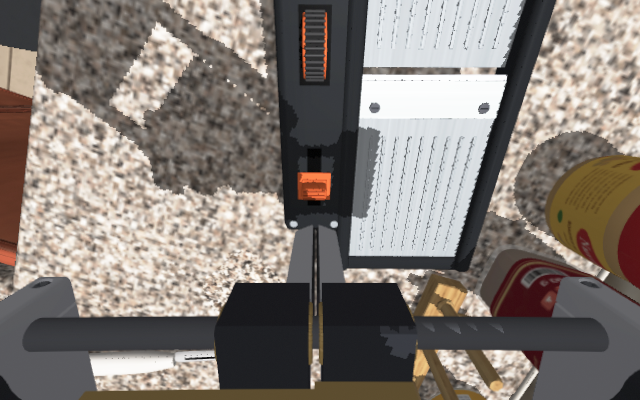

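```bash
python3 - <<'E'
from h import *
o=telemetry.get_obs(); p=viewer.camera('wrist')
for uv in [(435,290),(455,285),(428,318),(480,310),(500,260),(510,290),(560,200),(490,370),(435,365),(190,358),(460,305)]:
    w=world(p,uv,pose=o); print(uv,(w[:2]@ex).round(3),(w[:2]@ey).round(3),w[2].round(3))
E
```

```text
(435, 290) 0.521 -0.379 0.017
(455, 285) 0.544 -0.379 0.009
(428, 318) 0.437 -0.262 0.206
(480, 310) 0.578 -0.415 -0.0
(500, 260) 0.578 -0.347 0.018
(510, 290) 0.573 -0.361 0.044
(560, 200) 0.617 -0.289 0.02
(490, 370) 0.532 -0.393 0.095
(435, 365) 0.516 -0.437 0.047
(190, 358) 0.272 -0.47 0.004
(460, 305) 0.547 -0.395 0.018
```

Clear. Descend behind the tab.

Call:
step_arm:
  plan:
    - {"dx": 0,"dy": 0,"dz": 0.2,"rx": 0,"ry": 0,"rz": 0,"claw": 1}
    - {"dx": 0,"dy": 0,"dz": 0.12,"rx": 0,"ry": 0,"rz": 0,"claw": 1}
    - {"dx": 0,"dy": 0,"dz": 0.05,"rx": 0,"ry": 0,"rz": 0,"claw": 1}
    - {"dx": 0,"dy": 0,"dz": 0,"rx": 0,"ry": 0,"rz": 0,"claw": 1}

```text
time_s: 7.3
ee_pos: [0.4827, -0.1306, 0.0754]
eef_rot: [-3.141, -0.001, 1.923]
force: [-0.4, 0.7, 1.4]
grip_width: 0.0005
grip_force: 0.0
```

Call:
step_arm:
  plan:
    - {"dx": 0.03,"dy": 0,"dz": 0,"rx": 0,"ry": 0,"rz": 0,"claw": 1}
    - {"dx": 0.03,"dy": 0,"dz": 0,"rx": 0,"ry": 0,"rz": 0,"claw": 1}
    - {"dx": 0.03,"dy": 0,"dz": -0.004,"rx": 0,"ry": 0,"rz": 0,"claw": 1}
    - {"dx": 0.03,"dy": 0,"dz": -0.006,"rx": 0,"ry": 0,"rz": 0,"claw": 1}
    - {"dx": 0,"dy": 0,"dz": 0,"rx": 0,"ry": 0,"rz": 0,"claw": 1}

```text
time_s: 7.8
ee_pos: [0.479, -0.1195, 0.0772]
eef_rot: [3.141, 0.0, 1.923]
force: [-0.0, -0.1, 0.6]
grip_width: 0.0007
grip_force: 0.2
```

```bash
python3 -c "
from h import *
st(telemetry.get_obs())"
```

```text
t 7.8 s 0.4083 y -0.2776 tipz 0.0602 F -0.08 -0.13 0.55 rot [180.    0.  110.2]
```

Call:
step_arm:
  plan:
    - {"dx": 0.02,"dy": 0,"dz": -0.004,"rx": 0,"ry": 0,"rz": 0,"claw": 1}
    - {"dx": 0.02,"dy": 0,"dz": -0.004,"rx": 0,"ry": 0,"rz": 0,"claw": 1}
    - {"dx": 0.02,"dy": 0,"dz": -0.004,"rx": 0,"ry": 0,"rz": 0,"claw": 1}
    - {"dx": 0,"dy": 0,"dz": 0,"rx": 0,"ry": 0,"rz": 0,"claw": 1}

```text
time_s: 8.2
ee_pos: [0.477, -0.1145, 0.0781]
eef_rot: [3.141, 0.001, 1.923]
force: [2.0, -5.3, -1.9]
grip_width: 0.0004
grip_force: 3.1
```

```bash
python3 -c "
from h import *
st(telemetry.get_obs())
p=viewer.camera('wrist');cv2.imwrite('pics/w5.png',cv2.resize(p['img'][100:330,220:420,::-1],None,fx=2.5,fy=2.5))"
```

```text
t 8.2 s 0.4081 y -0.2722 tipz 0.0611 F 0.03 -5.64 -1.88 rot [1.800e+02 1.000e-01 1.102e+02]
```

View pics/w5.png

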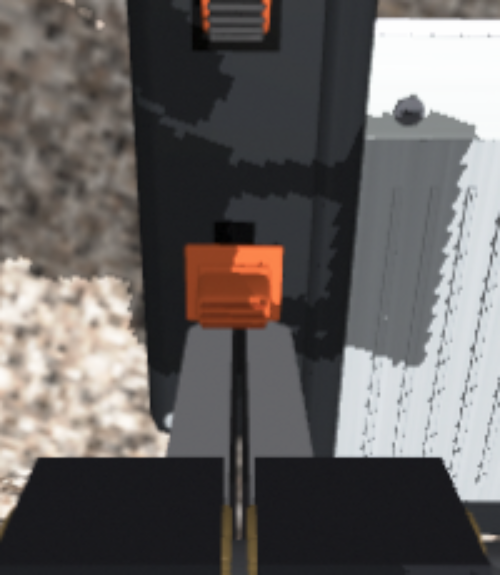

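The fingertip is squarely on the tab with 5.6 N. Continue uphill.

Call:
step_arm:
  plan:
    - {"dx": 0.02,"dy": 0,"dz": -0.004,"rx": 0,"ry": 0,"rz": 0,"claw": 1}
    - {"dx": 0.02,"dy": 0,"dz": -0.004,"rx": 0,"ry": 0,"rz": 0,"claw": 1}

```text
time_s: 8.45
ee_pos: [0.4753, -0.111, 0.0785]
eef_rot: [-3.141, 0.001, 1.923]
force: [2.4, -9.5, -6.5]
grip_width: 0.0003
grip_force: 4.7
```

```bash
cat >> h.py <<'E'
def lock():
    o=telemetry.get_obs(); st(o); p=viewer.camera('wrist'); h=cv2.cvtColor(p['img'],cv2.COLOR_RGB2HSV).astype(int)
    m=(h[...,0]<18)&(h[...,1]>150)&(h[...,2]>60)
    m[:145]=0; ys,xs=np.where(m&(abs(np.arange(640)-318)<40)[None]); 
    Q=np.array([[*(lambda w:(w[:2]@ex,w[:2]@ey,w[2]))(world(p,(u,v),z=p['z_map'][v,u],pose=o))] for v,u in zip(ys,xs)])
    Q=Q[(abs(Q[:,0]-.408)<.02)&(Q[:,1]<-.22)&(Q[:,1]>-.29)]
    print('tab',len(Q),np.percentile(Q,[2,50,98],axis=0).round(4).tolist())
    # static reference: screws/blade corner via slicer recognition not needed
    return p
E
python3 -c "
from h import *
lock()"
```

```text
t 8.45 s 0.4077 y -0.2683 tipz 0.0615 F -1.01 -9.75 -6.52 rot [-1.800e+02  1.000e-01  1.102e+02]
tab 1241 [[0.3944, -0.2594, 0.0569], [0.4061, -0.2491, 0.0618], [0.4176, -0.241, 0.0735]]
```

Force is rising and the tab has moved about 16 mm, so it's probably at its stop. Back off and check.

Call:
step_arm:
  plan:
    - {"dx": -0.06,"dy": 0,"dz": -0.0,"rx": 0,"ry": 0,"rz": 0,"claw": 1}
    - {"dx": -0.18,"dy": 0,"dz": 0,"rx": 0,"ry": 0,"rz": 0,"claw": 1}
    - {"dx": 0,"dy": 0,"dz": -0.35,"rx": 0,"ry": 0,"rz": 0,"claw": 1}
    - {"dx": 0,"dy": 0,"dz": -0.35,"rx": 0,"ry": 0,"rz": 0,"claw": 1}
    - {"dx": 0.2,"dy": 0,"dz": -0.35,"rx": 0,"ry": 0,"rz": 0,"claw": 1}
    - {"dx": 0.3,"dy": 0,"dz": 0,"rx": 0,"ry": 0,"rz": 0,"claw": 1}
    - {"dx": 0,"dy": 0,"dz": 0,"rx": 0,"ry": 0,"rz": 0,"claw": 1}

```text
time_s: 9.2
ee_pos: [0.4664, -0.0851, 0.1849]
eef_rot: [3.14, 0.0, 1.924]
force: [-0.1, 0.8, -0.1]
grip_width: 0.0009
grip_force: 0.0
```

```bash
python3 -c "
from h import *
p=scale();lock();cv2.imwrite('pics/w6.png',p['img'][:,:,::-1])"
```

```text
t 9.2 s 0.4084 y -0.2409 tipz 0.1679 F 0.15 0.77 -0.08 rot [179.9   0.  110.2]
green [313  31  21   7 127] [ 0.4143 -0.1072] 0.088
red [295  29  15   9  90] [ 0.3977 -0.1075] 0.091
pointer to green mm 0.29639161212448306
t 9.25 s 0.4083 y -0.2419 tipz 0.1673 F -0.37 -0.1 -0.64 rot [180.    0.  110.2]
tab 517 [[0.3942, -0.2604, 0.0562], [0.406, -0.2491, 0.0615], [0.4177, -0.2407, 0.0734]]
```

View pics/w6.png

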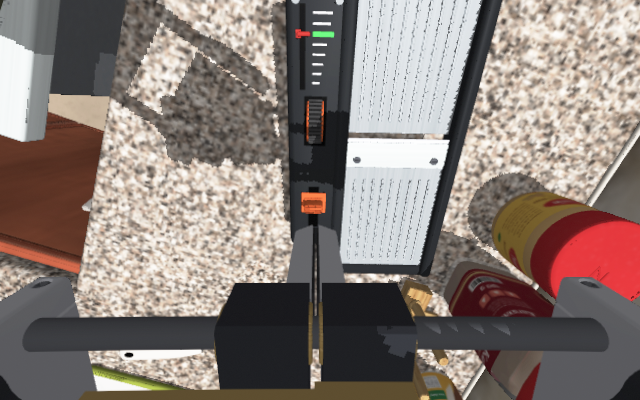

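Pointer is on green, and the slicer seems to have shifted 3–5 mm, which suggests the slide hit its stop. I'll push once more gently to confirm it's firm.

Call:
step_arm:
  plan:
    - {"dx": -0.2,"dy": 0,"dz": 0,"rx": 0,"ry": 0,"rz": 0,"claw": 1}
    - {"dx": -0.18,"dy": 0,"dz": 0.2,"rx": 0,"ry": 0,"rz": 0,"claw": 1}
    - {"dx": 0,"dy": 0,"dz": 0.35,"rx": 0,"ry": 0,"rz": 0,"claw": 1}
    - {"dx": 0,"dy": 0,"dz": 0.35,"rx": 0,"ry": 0,"rz": 0,"claw": 1}
    - {"dx": 0,"dy": 0,"dz": 0.16,"rx": 0,"ry": 0,"rz": 0,"claw": 1}
    - {"dx": 0,"dy": 0,"dz": 0,"rx": 0,"ry": 0,"rz": 0,"claw": 1}
    - {"dx": 0.05,"dy": 0,"dz": 0,"rx": 0,"ry": 0,"rz": 0,"claw": 1}
    - {"dx": 0.05,"dy": 0,"dz": 0,"rx": 0,"ry": 0,"rz": 0,"claw": 1}
    - {"dx": 0,"dy": 0,"dz": 0,"rx": 0,"ry": 0,"rz": 0,"claw": 1}

```text
time_s: 10.2
ee_pos: [0.4765, -0.112, 0.0788]
eef_rot: [3.14, 0.001, 1.923]
force: [1.1, -0.3, 0.1]
grip_width: 0.0002
grip_force: 0.0
```

```bash
python3 -c "
from h import *
lock()"
```

```text
t 10.2 s 0.4085 y -0.2696 tipz 0.0618 F 0.92 -0.61 0.11 rot [179.9   0.  110.2]
tab 1242 [[0.3945, -0.2596, 0.0569], [0.4063, -0.2489, 0.0616], [0.4175, -0.2408, 0.0733]]
```

Call:
step_arm:
  plan:
    - {"dx": 0.01,"dy": 0,"dz": 0,"rx": 0,"ry": 0,"rz": 0,"claw": 1}
    - {"dx": 0,"dy": 0,"dz": 0,"rx": 0,"ry": 0,"rz": 0,"claw": 1}

```text
time_s: 10.45
ee_pos: [0.476, -0.1113, 0.0782]
eef_rot: [3.141, 0.0, 1.923]
force: [0.5, 0.0, 0.6]
grip_width: 0.0005
grip_force: 0.0
```

Call:
step_arm:
  plan:
    - {"dx": 0.01,"dy": 0,"dz": -0.002,"rx": 0,"ry": 0,"rz": 0,"claw": 1}
    - {"dx": 0,"dy": 0,"dz": 0,"rx": 0,"ry": 0,"rz": 0,"claw": 1}

```text
time_s: 10.65
ee_pos: [0.4757, -0.1108, 0.0782]
eef_rot: [3.141, 0.001, 1.923]
force: [1.3, -4.0, -1.0]
grip_width: 0.0006
grip_force: 2.1
```

```bash
python3 -c "
from h import *
lock()"
```

```text
t 10.65 s 0.4082 y -0.2682 tipz 0.0612 F -0.19 -4.23 -0.96 rot [1.800e+02 1.000e-01 1.102e+02]
tab 1254 [[0.3943, -0.2592, 0.0567], [0.406, -0.2488, 0.0616], [0.4177, -0.2406, 0.0733]]
```

Call:
step_arm:
  plan:
    - {"dx": 0.006,"dy": 0,"dz": -0.001,"rx": 0,"ry": 0,"rz": 0,"claw": 1}
    - {"dx": 0,"dy": 0,"dz": 0,"rx": 0,"ry": 0,"rz": 0,"claw": 1}

```text
time_s: 10.9
ee_pos: [0.4757, -0.1106, 0.0783]
eef_rot: [3.141, 0.002, 1.923]
force: [4.0, -7.8, -2.6]
grip_width: 0.0004
grip_force: 4.2
```

```bash
python3 -c "
from h import *
lock()"
```

```text
t 10.9 s 0.4082 y -0.268 tipz 0.0613 F 1.05 -8.64 -2.55 rot [1.800e+02 1.000e-01 1.102e+02]
tab 1246 [[0.3942, -0.2592, 0.0567], [0.406, -0.2489, 0.0618], [0.4176, -0.2406, 0.0732]]
```

The tab doesn't move under 8.6 N, so it is at its stop. Withdraw and do a final check.

Call:
step_arm:
  plan:
    - {"dx": -0.06,"dy": 0,"dz": 0,"rx": 0,"ry": 0,"rz": 0,"claw": 1}
    - {"dx": -0.12,"dy": 0,"dz": 0,"rx": 0,"ry": 0,"rz": 0,"claw": 1}
    - {"dx": 0,"dy": 0,"dz": -0.35,"rx": 0,"ry": 0,"rz": 0,"claw": 1}
    - {"dx": 0,"dy": 0,"dz": -0.35,"rx": 0,"ry": 0,"rz": 0,"claw": 1}
    - {"dx": 0.3,"dy": 0,"dz": -0.35,"rx": 0,"ry": 0,"rz": 0,"claw": 1}
    - {"dx": 0.35,"dy": 0,"dz": 0,"rx": 0,"ry": 0,"rz": 0,"claw": 1}
    - {"dx": 0.35,"dy": 0,"dz": 0,"rx": 0,"ry": 0,"rz": 0,"claw": 1}
    - {"dx": 0,"dy": 0,"dz": 0,"rx": 0,"ry": 0,"rz": 0,"claw": 1}
    - {"dx": 0,"dy": 0,"dz": 0,"rx": 0,"ry": 0,"rz": 0,"claw": 1}

```text
time_s: 11.85
ee_pos: [0.4473, -0.033, 0.1834]
eef_rot: [3.141, 0.0, 1.924]
force: [-0.7, -0.4, 0.6]
grip_width: 0.0004
grip_force: 0.0
```

```bash
python3 -c "
from h import *
scale();lock()"
```

```text
t 11.85 s 0.4084 y -0.1855 tipz 0.1664 F -0.8 -0.16 0.56 rot [180.    0.  110.2]
green [313 108  20   5 100] [ 0.4141 -0.1074] 0.087
red [297 106  14   8  80] [ 0.398  -0.1072] 0.091
pointer to green mm -0.20740375960376367
t 11.9 s 0.4083 y -0.186 tipz 0.1662 F 0.07 -0.09 -0.55 rot [180.    0.  110.2]Traceback (most recent call last):
  File "<string>", line 3, in <module>
    scale();lock()
            ~~~~^^
  File "h.py", line 34, in lock
    print('tab',len(Q),np.percentile(Q,[2,50,98],axis=0).round(4).tolist())
                       ~~~~~~~~~~~~~^^^^^^^^^^^^^^^^^^^^
    return _quantile_unchecked(
        a, q, axis, out, overwrite_input, method, keepdims, weights)
    return _ureduce(a,
                    func=_quantile_ureduce_func,
    ...<5 lines>...
                    overwrite_input=overwrite_input,
                    method=method)
    r = func(a, **kwargs)
    result = _quantile(arr,
                       quantiles=q,
    ...<2 lines>...
                       out=out,
                       weights=wgt)
    slices_having_nans = np.isnan(arr[-1, ...])
                                  ~~~^^^^^^^^^
IndexError: index -1 is out of bounds for axis 0 with size 0
```

```bash
python3 -c "
from station import hand_in
print(hand_in())"
```

```text
the job is handed in; nothing more can be done
None
```

The wheel is set two clicks up to the green line (pointer within about 0.3 mm) and the lock slide is at its stop (did not move under about 8.6 N); the slicer shifted about 5 mm uphill (limit 25 mm), and the job is handed in with no verdict returned.

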